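# Fit the bearing sleeve in a screen's swivel foot

### The job

Slide the flanged bearing sleeve, flange up, over the top of the upright shaft of the screen's swivel foot, and then push it down from above against the stiff disc until it is fully home, its flange level with the rim of the bearing pot. Then turn the clamp knob until its finger points straight at the shaft, over the flange, so that the sleeve is locked in; leave the other things on the bench where they are.

Things in the scene. Friction and masses are not known exactly. Their poses are not given: they have to be found in the camera images.
- sleeve_mid (a point): Centre of the bearing sleeve, half-way up (16 mm above its foot). A loose plain aluminium sleeve, standing upright on the bench at the start, flange up: 32 mm tall, through bore 23 mm in diameter, lower body 40 mm in diameter and 24 mm tall, and on top of it a flange 58 mm in diameter and 8 mm thick (8 to 16 mm above this point). z runs along the bore, up. About 0.18 kg (varies). Not to be confused with the low plain spacer ring, 56 mm wide, 14 mm tall, without a flange.
- foot: The screen's swivel foot, fixed to the bench: a black oval base plate 12 mm thick (180 mm along its x, 280 mm along its y). Origin on the bench under the shaft's axis; z up. Round the shaft stands a grey bearing pot, outer diameter 92 mm, inner diameter 66 mm, its rim 49 mm above the bench, open on top; the sleeve goes down inside it. The clamp knob stands on the plate's +x side, 64 mm from the shaft's axis.
- shaft_top (a point): Centre of the top end of the fixed upright steel shaft in the middle of the pot, 82 mm above the bench; shaft 20 mm in diameter, its top 4 mm tapering to 13 mm. Fully home, the sleeve's flange top is 50 mm above the bench (1 mm above the pot's rim) and the shaft stands 32 mm out of it.
- disc (a joint): How far the dark disc (56 mm in diameter, on the shaft inside the pot) is pushed down, m: 0 raised, its top 38 mm above the bench; 0.020 fully down, its top 18 mm above the bench. It slides stiffly, about 9 N, stays where it is left, and carries the sleeve's weight without sinking, so the sleeve's flange (too wide together with fingers to be lowered into the pot by them) at first stands up to 21 mm above the rim. Push the flange down evenly, on both sides of the shaft.
- clamp (a joint): Angle of the clamp, rad: 0 locked (its finger points straight at the shaft; there is a stop there), growing anticlockwise seen from above, up to 1.7, as the finger swings away from over the pot. It turns stiffly (about 0.06 N m) and stays where it is left. The finger, a steel bar 16 mm wide and 8 mm thick reaching 46 mm from the knob's axis, has its underside 52.5 mm above the bench: it passes over the flange only when the sleeve is home, else it jams against it.
- knob_grip (a point): On the clamp's upright axis, the height at which to grip its grey bar knob (88.5 mm above the bench). The knob is a bar 36 mm long, 12 mm thick, from 72.5 to 100.5 mm above the bench. x points along the bar and along the clamp's finger below it; the bar's flat sides face +y and -y. Turns with the clamp.
Mind the look-alikes: they are no part of the job. What is shaped like the part that bears sleeve_mid but blue or red is not meant.

How it is judged:
By the outcome, as a careful person would: the job done as asked, in the order asked, and still so for the second after the job is handed in, with the robot touching nothing.
It also fails if it takes over 64 s, if anything falls off the work surface, if the arm or the gripper's body presses on something with over 40 N, if the wrist force passes 120 N, or if a joint passes its speed limit or range.

### The arm

A 7-joint arm with a two-finger parallel gripper is mounted at the origin on the work surface. World frame = base frame: x ahead of the robot, y to its left, z up, the work surface at z = 0. Lengths are in m, angles in rad, forces in N, time in s.
With the tool pointing down it reaches from about 0.4 to 0.85 m from the base axis. Payload 4.5 kg.
Tool frame: the origin (TCP) lies midway between the tips of the shut fingers; the grasp point (between the pads) lies 19 mm behind it; z points along the fingers, y is the line along which they close (so a half turn about z gives the same grasp; the last joint's range is limited). The gripper opens to 88 mm and grips with 3 to 60 N. Pads are 18 mm wide; open, the fingers measure 123 mm over their backs; the gripper's body (75 mm by 187 mm) begins 45 mm behind the grasp point.
Start: joints at [0.034, 0.689, -0.195, 1.565, 0.157, 0.902, -0.215], TCP at [0.625, 0, 0.239] pointing down, gripper open.
Joint ranges: [-3.01, 3.01], [-0.46, 2.08], [-1.47, 1.51], [0.13, 2.56], [-1, 4.14], [0.04, 2.09], [-2.66, 2.66]. Speed limits (rad/s): [2.57, 2.57, 3.14, 3.14, 3.14, 3.14, 3.14].

### API

Orientations are given as a unit quaternion [x, y, z, w].
In Python, from plant import r gives the robot as it stands.
- The arm moves only by the tool carry_out, never from a script. Its argument "plan" is a list of rows, each an object with "rot": the turn, a rotation vector about the tool's x, y, z in rad, a list of three; "xyz": the shift along the tool's x, y, z in m, a list of three; "grip": the closure in counts, from 0 (fully open) to 255 (shut). In form: [{"rot": [wx, wy, wz], "xyz": [dx, dy, dz], "grip": grip}, ...]. A call has 1 to 8 rows; each row is the pose to reach, as a shift and turn from the pose commanded when the call began, along the tool's axes at that moment; what a row does not reach only later rows make up. A row lasts 1/12 s, in which the tool goes at most 41.7 mm and 7.16 degrees, less where a joint would pass 70% of its speed; a pose out of reach is approached as far as the arm can. A call with a gripper value outside its range is refused whole. The fingers move at their own pace and stop on an object; "squeeze" is the grip in N (left out, the last holds). Time passes only in rows, so rows that repeat a pose let the fingers close. It gives the time, the measured TCP pose, the force, the opening and the grip force at its end, in the units of the state.
- r.get_state(): the state, without advancing time (a new reading comes with each control period).
- r.snapshot(name): name is "scene" or "side" or "wrist"; returns the picture (420x560x3 uint8, red, green, blue); there is no depth.
- r.camera_params(name): a dict with "fx", "fy", "cx", "cy" (pixels), "position" and "attitude" of the camera in the world; the wrist camera has in their place "hand_eye" (4x4, takes a point from camera to tool coordinates, whose origin is the TCP and whose axes are the flange's). Camera axes: x right, y down, z forward; pixel columns grow to the right and rows downward; lengths in m; the calibration is good to about 2 mm. A picture is of the moment at which its call begins: read the wrist's pose just before it. camera_params takes no time and is no camera call.
- r.finish_job(): hands the job in; it is judged then, once.
The state is a dict: "clock": time; "q": joint angles; "qd": joint speeds; "joint_torque": joint torques, N m; "tool_pos": TCP position; "eef_rot": TCP orientation; "contact_force": force on the tool from outside, world axes, zero at the start; "moment": the same for the moment, N m; "opening": opening from 0.0 (shut) to 1.0 (fully open); "finger_force": force on a finger pad.
Only numpy, scipy, OpenCV 4.12 (cv2) and the standard library are available. Lean on these libraries where they do the work, as an engineer would, in place of code of your own. Each camera call takes 0.05 s, during which the arm holds its last target. There are 200 camera calls.

## Working session

There is one attempt and no reset: what is moved stays moved. The work goes in short steps, Python scripts to look and compute and a tool call to move; the robot and the scene stay as the last step left them, time stands still between calls to the robot, and variables do not carry over. Pictures are saved under pics/ and viewed, at most 12 in all, crops included, and the job is handed in when it is done.

Besides the shell and the picture viewer there is one more tool, called after ">>>" as name(argument=value, ...), one argument or row to a line, values as JSON. carry_out: Moves the arm, as the interface text tells. Its arguments: {"type":"object","properties":{"plan":{"type":"array"},"squeeze":{"type":"number"}},"required":["plan"]}

```bash
ls; mkdir -p pics
python3 - <<'E'
from plant import r
import cv2,numpy as np
a=r.snapshot("scene");b=r.snapshot("side")
cv2.imwrite("pics/a.png",a[:,:,::-1]);cv2.imwrite("pics/b.png",b[:,:,::-1])
for n in("scene","side","wrist"):print(n,r.camera_params(n))
print(r.get_state())
E
```

```text
pics
scene {'fx': 380.500687524616, 'fy': 380.500687524616, 'cx': 280.89996090263213, 'cy': 208.60510879191762, 'position': array([0.77703506, 0.35411407, 0.5001973 ]), 'attitude': array([ 0.29075128,  0.84970548, -0.41547592, -0.14437471])}
side {'fx': 476.7501680042008, 'fy': 476.7501680042008, 'cx': 274.6438551001856, 'cy': 205.70897457467495, 'position': array([ 0.44445041, -0.67743876,  0.82663346]), 'attitude': array([ 0.94181829, -0.01738512,  0.01463781, -0.33535325])}
wrist {'fx': 358.78380110089245, 'fy': 358.78380110089245, 'cx': 282.46065261355943, 'cy': 213.87162576784027, 'hand_eye': array([[ 6.52169924e-04, -9.57494668e-01, -2.88450229e-01,
         7.46189935e-02],
       [ 9.99999043e-01,  2.72401445e-04,  1.35672060e-03,
         4.95063542e-04],
       [-1.22047848e-03, -2.88450838e-01,  9.57493929e-01,
        -1.44552577e-01],
       [ 0.00000000e+00,  0.00000000e+00,  0.00000000e+00,
         1.00000000e+00]])}
{'clock': 0.1, 'q': array([ 0.03381445,  0.68986633, -0.19452295,  1.56622123,  0.15731607,
        0.90251563, -0.21513568]), 'qd': array([ 1.72457335e-03, -1.65827353e-03, -1.26815111e-04, -2.27430719e-03,
        7.98543826e-05,  4.19912773e-04,  4.60011555e-04]), 'joint_torque': array([-3.08775299e-03, -5.28501892e+01, -1.27141513e+00, -1.53837240e+01,
       -5.25604945e-02,  1.96265515e-03,  5.71585565e-05]), 'tool_pos': array([ 6.24439775e-01, -5.60126788e-05,  2.38016408e-01]), 'eef_rot': array([ 7.07093801e-01,  7.07119298e-01, -6.17444554e-04, -5.22737586e-04]), 'contact_force': array([ 0.27968598, -0.4041495 ,  0.464112  ]), 'moment': array([-0.04981737,  0.01104975, -0.03213121]), 'finger_force': 0.0, 'opening': 0.997874490130151}
```

View pics/a.png

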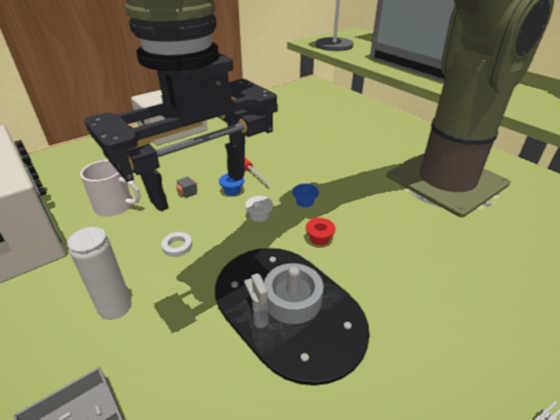

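View pics/b.png

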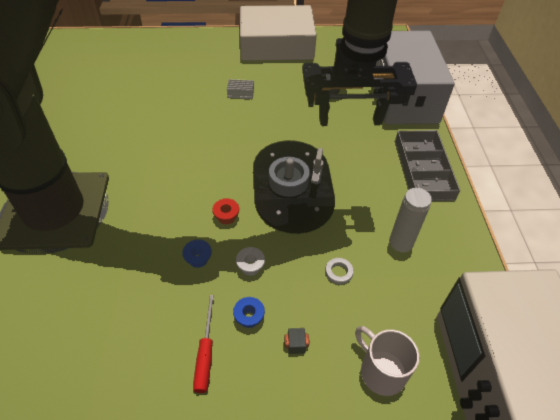

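Candidates: the aluminium flanged sleeve is at scene (259,207) / side (250,263). The plain spacer ring is at scene (177,244) / side (340,270). The blue look-alikes are at side (197,253) and (250,313), and the red one at (226,211). I choose the aluminium one and will check it in a close crop.

```bash
cat > h.py <<'E'
import numpy as np,cv2
from scipy.spatial.transform import Rotation as R
from plant import r
def cam(n):
    c=r.camera_params(n)
    if n=="wrist":
        s=r.get_state();T=np.eye(4);T[:3,:3]=R.from_quat(s["eef_rot"]).as_matrix();T[:3,3]=s["tool_pos"]
        T=T@c["hand_eye"];return c,T[:3,3],T[:3,:3]
    return c,np.array(c["position"]),R.from_quat(c["attitude"]).as_matrix()
def onplane(C,uv,z):
    c,p,M=C;d=M@np.array([(uv[0]-c["cx"])/c["fx"],(uv[1]-c["cy"])/c["fy"],1]);return p+d*(z-p[2])/d[2]
def proj(C,P):
    c,p,M=C;v=M.T@(np.array(P)-p);return np.array([c["fx"]*v[0]/v[2]+c["cx"],c["fy"]*v[1]/v[2]+c["cy"]])
E
python3 - <<'E'
from h import *
a=cv2.imread("pics/a.png");b=cv2.imread("pics/b.png")
f=lambda i,x,y,w,h:cv2.resize(i[y:y+h,x:x+w],(400,300),interpolation=cv2.INTER_CUBIC)
cv2.imwrite("pics/c.png",np.vstack([np.hstack([f(a,224,180,64,48),f(a,210,240,160,120)]),np.hstack([f(b,210,235,80,60),f(b,230,130,120,90)])]))
S=cam("scene");D=cam("side")
for n,C,uv,z in[("sleeve",S,(259,202),.032),("sleeve",D,(250,259),.032),("red",S,(321,227),.032),("red",D,(226,207),.032),("shaft",S,(294,269),.082),("shaft",D,(290,160),.082),("ring",S,(177,242),.014),("ring",D,(340,268),.014),("knob",S,(258,283),.1),("knob",D,(319,155),.1)]:print(n,onplane(C,uv,z).round(4))
E
```

```text
sleeve [ 0.4272 -0.1659  0.032 ]
sleeve [ 0.4304 -0.1639  0.032 ]
red [ 0.3799 -0.03    0.032 ]
red [ 0.3804 -0.0305  0.032 ]
shaft [0.5195 0.0574 0.082 ]
shaft [0.5213 0.0573 0.082 ]
ring [ 0.6073 -0.1774  0.014 ]
ring [ 0.609  -0.1793  0.014 ]
knob [0.5861 0.0601 0.1   ]
knob [0.583 0.053 0.1  ]
```

View pics/c.png

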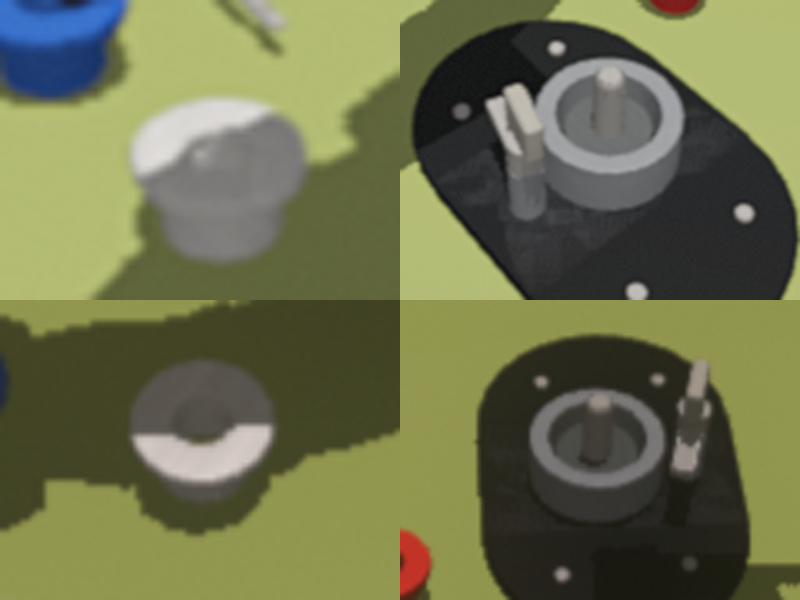

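The crop confirms it: the aluminium sleeve stands flange up, with its bore visible, at scene about (258,203). The pot and shaft are clear. The clamp finger points roughly along -y, so the clamp is open. Next I move above the sleeve.

>>> carry_out(
  plan=[
    {"rot": [0, 0, 0], "xyz": [-0.165, -0.195, 0.05], "grip": 40},
    {"rot": [0, 0, 0], "xyz": [-0.165, -0.195, 0.05], "grip": 40},
    {"rot": [0, 0, 0], "xyz": [-0.165, -0.195, 0.05], "grip": 40},
    {"rot": [0, 0, 0], "xyz": [-0.165, -0.195, 0.05], "grip": 40},
    {"rot": [0, 0, 0], "xyz": [-0.165, -0.195, 0.05], "grip": 40},
    {"rot": [0, 0, 0], "xyz": [-0.165, -0.195, 0.05], "grip": 40},
    {"rot": [0, 0, 0], "xyz": [-0.165, -0.195, 0.05], "grip": 40},
    {"rot": [0, 0, 0], "xyz": [-0.165, -0.195, 0.05], "grip": 40},
  ],
  squeeze=25,
)

```text
clock: 0.77
tool_pos: [0.4261, -0.1676, 0.188]
eef_rot: [0.709, 0.705, -0.002, -0.001]
contact_force: [-0.1, 1.3, -0.1]
opening: 0.84
finger_force: 0.0
```

Run:
```python
from h import *
D=cam("side")
for n,uv in[("blue1",(197,249)),("blue2",(250,308))]:print(n,onplane(D,uv,.032).round(3))
W=cam("wrist");w=r.snapshot("wrist");cv2.imwrite("pics/w1.png",w[:,:,::-1])
s=r.get_state();print(s["clock"],s["tool_pos"],s["q"].round(2),s["opening"],R.from_quat(s["eef_rot"]).as_matrix().round(3))
print("proj guess",proj(W,(.429,-.165,.032)))
```

```text
blue1 [ 0.325 -0.137  0.032]
blue2 [ 0.429 -0.27   0.032]
0.8167 [ 0.42925616 -0.16576835  0.18855418] [ 0.4   0.57 -0.2   2.1   0.23  0.49  0.02] 0.8395900289519885 [[ 0.003  1.    -0.001]
 [ 1.    -0.003  0.   ]
 [ 0.    -0.001 -1.   ]]
proj guess [285.65295623 193.14081695]
```

View pics/w1.png

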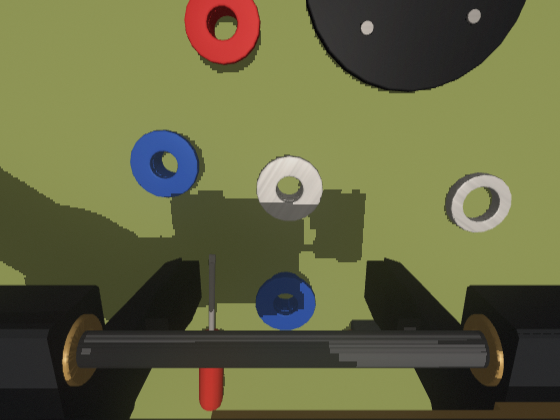

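The wrist view shows the aluminium sleeve's flange centred near (290,188), with clear space on both sides along the closing line. I'll fit the flange outline and work out the correction.

Run:
```python
from h import *
C=cam("wrist");w=r.snapshot("wrist")
hsv=cv2.cvtColor(w,cv2.COLOR_RGB2HSV)
m=((hsv[...,1]<70)&(hsv[...,2]>60)).astype(np.uint8);m[:130]=0;m[250:]=0;m[:,:230]=0;m[:,350:]=0
c=max(cv2.findContours(m,0,2)[0],key=cv2.contourArea);e=cv2.fitEllipse(cv2.convexHull(c));print(e)
p=onplane(C,e[0],.032);s=r.get_state();M=R.from_quat(s["eef_rot"]).as_matrix()
print(p,"tool delta to",M.T@(p-[0,0,.032]+[0,0,.021]-s["tool_pos"]),s["tool_pos"])
```

```text
((284.6119079589844, 190.02633666992188), (65.6768569946289, 65.90215301513672), 75.82689666748047)
[ 0.43189623 -0.16044607  0.032     ] tool delta to [0.00403669 0.00047196 0.16788377] [ 0.43115373 -0.16457154  0.18888063]
```

>>> carry_out(
  plan=[
    {"rot": [0, 0, 0], "xyz": [0.004, 0.0005, 0.04], "grip": 40},
    {"rot": [0, 0, 0], "xyz": [0.004, 0.0005, 0.08], "grip": 40},
    {"rot": [0, 0, 0], "xyz": [0.004, 0.0005, 0.11], "grip": 40},
    {"rot": [0, 0, 0], "xyz": [0.004, 0.0005, 0.13], "grip": 40},
    {"rot": [0, 0, 0], "xyz": [0.004, 0.0005, 0.13], "grip": 40},
    {"rot": [0, 0, 0], "xyz": [0.004, 0.0005, 0.13], "grip": 40},
  ],
)

```text
clock: 1.37
tool_pos: [0.4319, -0.1594, 0.0581]
eef_rot: [0.706, 0.708, 0.0, -0.0]
contact_force: [-0.2, 0.9, 0.6]
opening: 0.848
finger_force: 0.0
```

Run:
```python
from h import *
s=r.get_state();print(s["tool_pos"],R.from_quat(s["eef_rot"]).as_matrix().round(4),s["opening"])
```

```text
[ 0.43190411 -0.15935723  0.05814944] [[-3.e-03  1.e+00 -2.e-04]
 [ 1.e+00  3.e-03  9.e-04]
 [ 9.e-04 -2.e-04 -1.e+00]] 0.8480784021004666
```

>>> carry_out(
  plan=[
    {"rot": [0, 0, 0], "xyz": [-0.001, 0, 0.02], "grip": 40},
    {"rot": [0, 0, 0], "xyz": [-0.001, 0, 0.038], "grip": 40},
    {"rot": [0, 0, 0], "xyz": [-0.001, 0, 0.038], "grip": 40},
    {"rot": [0, 0, 0], "xyz": [-0.001, 0, 0.038], "grip": 120},
    {"rot": [0, 0, 0], "xyz": [-0.001, 0, 0.038], "grip": 120},
    {"rot": [0, 0, 0], "xyz": [-0.001, 0, 0.038], "grip": 120},
    {"rot": [0, 0, 0], "xyz": [-0.001, 0, 0.038], "grip": 120},
    {"rot": [0, 0, 0], "xyz": [-0.001, 0, 0.038], "grip": 120},
  ],
  squeeze=25,
)

```text
clock: 2.03
tool_pos: [0.4318, -0.162, 0.022]
eef_rot: [0.707, 0.707, 0.001, 0.001]
contact_force: [-0.2, 0.3, 8.3]
opening: 0.64
finger_force: 25.0
```

>>> carry_out(
  plan=[
    {"rot": [0, 0, 0], "xyz": [0, 0, -0.02], "grip": 120},
    {"rot": [0, 0, 0], "xyz": [0, 0, -0.05], "grip": 120},
    {"rot": [0, 0, 0], "xyz": [0, 0, -0.09], "grip": 120},
    {"rot": [0, 0, 0], "xyz": [0, 0, -0.13], "grip": 120},
    {"rot": [0, 0, 0], "xyz": [0, 0, -0.15], "grip": 120},
    {"rot": [0, 0, 0], "xyz": [0, 0, -0.15], "grip": 120},
  ],
)

```text
clock: 2.53
tool_pos: [0.4328, -0.1625, 0.1751]
eef_rot: [0.707, 0.707, 0.002, 0.003]
contact_force: [-0.5, -0.2, -2.5]
opening: 0.642
finger_force: 25.0
```

Run:
```python
from h import *
s=r.get_state();print(s["tool_pos"],s["contact_force"],s["moment"],s["opening"],s["q"].round(2))
w=r.snapshot("wrist");d=r.snapshot("side")
cv2.imwrite("pics/w2.png",np.hstack([w,d])[:,:,::-1][:, :, :])
i=cv2.imread("pics/w2.png");cv2.imwrite("pics/w2.png",cv2.resize(i,(800,300),interpolation=cv2.INTER_AREA))
```

```text
[ 0.43275532 -0.16246856  0.17507776] [-0.46125032 -0.2174797  -2.45459589] [-0.0456415  -0.00456975  0.00056996] 0.6417596016106256 [ 0.49  0.61 -0.36  2.11  0.45  0.49 -0.21]
```

View pics/w2.png

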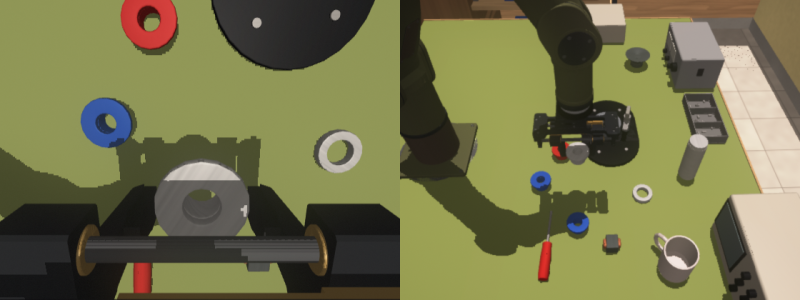

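The sleeve is held level in the fingers, with its flange at about wrist (283,284) in the full image, and the rest of the bench is undisturbed. Next I turn 90° and move short of the shaft so the camera looks down on it.

>>> carry_out(
  plan=[
    {"rot": [0, 0, 0.12], "xyz": [0.03, 0.004, 0], "grip": 120},
    {"rot": [0, 0, 0.24], "xyz": [0.06, 0.007, 0], "grip": 120},
    {"rot": [0, 0, 0.36], "xyz": [0.09, 0.01, 0], "grip": 120},
    {"rot": [0, 0, 0.48], "xyz": [0.12, 0.013, 0], "grip": 120},
    {"rot": [0, 0, 0.6], "xyz": [0.15, 0.016, 0], "grip": 120},
    {"rot": [0, 0, 0.72], "xyz": [0.18, 0.018, 0], "grip": 120},
    {"rot": [0, 0, 0.84], "xyz": [0.205, 0.02, 0], "grip": 120},
    {"rot": [0, 0, 0.9], "xyz": [0.22, 0.022, 0], "grip": 120},
  ],
)

```text
clock: 3.3
tool_pos: [0.4514, 0.0614, 0.1691]
eef_rot: [0.944, 0.329, -0.001, -0.001]
contact_force: [0.2, -0.5, -2.2]
opening: 0.643
finger_force: 25.0
```

>>> carry_out(
  plan=[
    {"rot": [0, 0, 0.12], "xyz": [0, 0, 0], "grip": 120},
    {"rot": [0, 0, 0.24], "xyz": [0, 0, 0], "grip": 120},
    {"rot": [0, 0, 0.36], "xyz": [0, 0, 0], "grip": 120},
    {"rot": [0, 0, 0.48], "xyz": [0, 0, 0], "grip": 120},
    {"rot": [0, 0, 0.6], "xyz": [0, 0, 0], "grip": 120},
    {"rot": [0, 0, 0.67], "xyz": [0, 0, 0], "grip": 120},
    {"rot": [0, 0, 0.67], "xyz": [0, 0, 0], "grip": 120},
    {"rot": [0, 0, 0.67], "xyz": [0, 0, 0], "grip": 120},
  ],
)

```text
clock: 3.97
tool_pos: [0.4516, 0.0579, 0.1695]
eef_rot: [1.0, 0.002, -0.001, 0.001]
contact_force: [-0.4, 0.8, -2.0]
opening: 0.64
finger_force: 25.0
```

Run:
```python
from h import *
s=r.get_state();print(s["tool_pos"],R.from_quat(s["eef_rot"]).as_matrix().round(4),s["opening"],s["q"].round(2))
W=cam("wrist");w=r.snapshot("wrist");cv2.imwrite("pics/w3.png",w[:,:,::-1])
print(proj(W,(.5204,.0574,.082)),proj(W,(s["tool_pos"]+[0,0,.01])))
```

```text
[0.45158885 0.05786963 0.16954253] [[ 1.      0.0034 -0.0025]
 [ 0.0034 -1.     -0.0016]
 [-0.0025  0.0016 -1.    ]] 0.6400987935687151 [-0.32  0.61  0.13  2.14 -0.19  0.41 -1.6 ]
[283.52505706 116.27288051] [282.49568574 293.16522986]
```

View pics/w3.png

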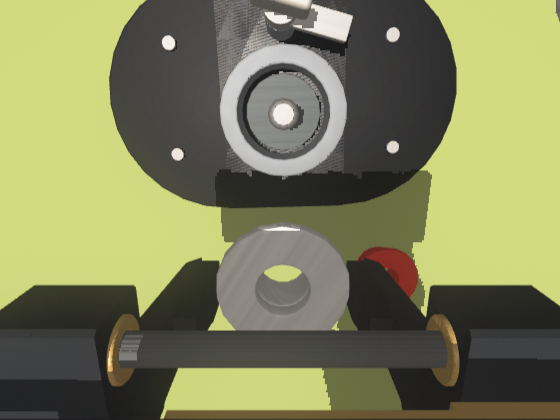

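The shaft's bright tip is at about (284,114) and the pot rim is centred near (283,109). The held sleeve is centred near (283,288), its lower edge hidden by the gripper bar. The clamp finger points right and away from the pot. Now I fit both.

Run:
```python
from h import *
W=cam("wrist");w=cv2.imread("pics/w3.png");hsv=cv2.cvtColor(w,cv2.COLOR_BGR2HSV)
s=r.get_state();M=R.from_quat(s["eef_rot"]).as_matrix()
def fit(m,zs=None,box=None):
    k=np.zeros_like(m);x0,y0,x1,y1=box;k[y0:y1,x0:x1]=m[y0:y1,x0:x1]
    c=max(cv2.findContours(k,0,1)[0],key=cv2.contourArea)[:,0].astype(np.float32)
    c=c[(c[:,1]<y1-2)&(c[:,1]>y0+1)&(c[:,0]>x0+1)&(c[:,0]<x1-2)];return cv2.fitEllipseDirect(c)
g=cv2.cvtColor(w,cv2.COLOR_BGR2GRAY)
t=fit((g>180).astype(np.uint8),box=(268,95,302,135));print("tip",t,onplane(W,t[0],.082))
p=fit(((g>120)&(hsv[...,1]<60)).astype(np.uint8),box=(200,45,370,190));print("pot",p,onplane(W,p[0],.049))
f=fit(((hsv[...,1]<70)&(g>60)).astype(np.uint8),box=(205,215,360,326));print("flange",f)
for h in(.008,.010,.012):
  q=onplane(W,f[0],s["tool_pos"][2]+h);print(h,q,"tool",M.T@(q-s["tool_pos"]), "diam px/mm",W[0]["fx"]*.058/(M.T@(q-W[1]))[2])
```

```text
tip ((282.99859619140625, 113.57262420654297), (19.978939056396484, 21.124454498291016), 2.1283109188079834) [0.52227655 0.05785012 0.082     ]
pot ((280.3962097167969, 104.75367736816406), (125.14360046386719, 144.5645751953125), 156.1676025390625) [0.52757127 0.05964888 0.049     ]
flange ((282.4150085449219, 285.0671081542969), (126.15646362304688, 132.9417724609375), 87.66570281982422)
0.008 [0.45450804 0.05798487 0.17777735] tool [ 2.68762279e-03 -2.01318346e-05 -8.00541269e-03] diam px/mm 152.3973448281301
0.01 [0.45557444 0.05798991 0.17977735] tool [ 3.75003163e-03 -1.93863667e-05 -1.00075396e-02] diam px/mm 154.66512301900917
0.012 [0.45664083 0.05799496 0.18177735] tool [ 4.81244047e-03 -1.86408988e-05 -1.20096665e-02] diam px/mm 157.00141293663495
```

>>> carry_out(
  plan=[
    {"rot": [0, 0, 0], "xyz": [0.03, 0, 0], "grip": 120},
    {"rot": [0, 0, 0], "xyz": [0.06, 0, 0], "grip": 120},
    {"rot": [0, 0, 0], "xyz": [0.0685, 0, 0.02], "grip": 120},
    {"rot": [0, 0, 0], "xyz": [0.0685, 0, 0.04], "grip": 120},
    {"rot": [0, 0, 0], "xyz": [0.0685, 0, 0.0515], "grip": 120},
    {"rot": [0, 0, 0], "xyz": [0.0685, 0, 0.0515], "grip": 120},
    {"rot": [0, 0, 0], "xyz": [0.0685, 0, 0.0515], "grip": 120},
  ],
)

```text
clock: 4.6
tool_pos: [0.5203, 0.0578, 0.1185]
eef_rot: [1.0, 0.001, -0.001, 0.0]
contact_force: [-0.2, -0.4, -1.8]
opening: 0.643
finger_force: 25.0
```

Run:
```python
from h import *
s=r.get_state();print(s["tool_pos"],R.from_quat(s["eef_rot"]).as_matrix().round(4),s["contact_force"])
w=r.snapshot("wrist");a=r.snapshot("scene")
cv2.imwrite("pics/w4.png",w[:,:,::-1]);cv2.imwrite("pics/a4.png",a[:,:,::-1])
f=lambda i,x,y,w_,h:cv2.resize(i[y:y+h,x:x+w_],(400,400),interpolation=cv2.INTER_CUBIC)
cv2.imwrite("pics/m4.png",np.hstack([f(w,182,190,200,200),f(a,230,210,130,130)])[:,:,::-1])
```

```text
[0.52026342 0.05783587 0.11851538] [[ 1.0e+00  1.6e-03 -2.2e-03]
 [ 1.6e-03 -1.0e+00 -4.0e-04]
 [-2.2e-03  4.0e-04 -1.0e+00]] [-0.19344355 -0.43481039 -1.77882397]
```

View pics/m4.png

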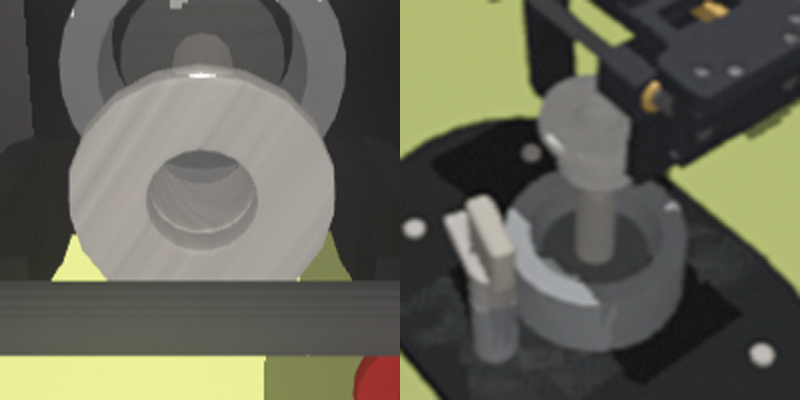

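The scene crop shows the sleeve's body centred laterally over the shaft: both are at crop x of about 596. I descend in guarded steps.

>>> carry_out(
  plan=[
    {"rot": [0, 0, 0], "xyz": [0, 0, 0.008], "grip": 120},
    {"rot": [0, 0, 0], "xyz": [0, 0, 0.016], "grip": 120},
    {"rot": [0, 0, 0], "xyz": [0, 0, 0.022], "grip": 120},
    {"rot": [0, 0, 0], "xyz": [0, 0, 0.022], "grip": 120},
  ],
)

```text
clock: 5.03
tool_pos: [0.5201, 0.0581, 0.096]
eef_rot: [1.0, 0.001, -0.001, 0.0]
contact_force: [-0.5, -0.5, -1.6]
opening: 0.64
finger_force: 25.0
```

>>> carry_out(
  plan=[
    {"rot": [0, 0, 0], "xyz": [0, 0, 0.008], "grip": 120},
    {"rot": [0, 0, 0], "xyz": [0, 0, 0.016], "grip": 120},
    {"rot": [0, 0, 0], "xyz": [0, 0, 0.024], "grip": 120},
    {"rot": [0, 0, 0], "xyz": [0, 0, 0.028], "grip": 120},
    {"rot": [0, 0, 0], "xyz": [0, 0, 0.028], "grip": 120},
  ],
)

```text
clock: 5.45
tool_pos: [0.5203, 0.058, 0.068]
eef_rot: [1.0, 0.0, -0.001, 0.0]
contact_force: [-0.5, -0.9, -3.0]
opening: 0.641
finger_force: 25.0
```

>>> carry_out(
  plan=[
    {"rot": [0, 0, 0], "xyz": [0, 0, 0.003], "grip": 120},
    {"rot": [0, 0, 0], "xyz": [0, 0, 0.006], "grip": 120},
    {"rot": [0, 0, 0], "xyz": [0, 0, 0.008], "grip": 120},
    {"rot": [0, 0, 0], "xyz": [0, 0, 0.008], "grip": 120},
  ],
)

```text
clock: 5.78
tool_pos: [0.5209, 0.0581, 0.061]
eef_rot: [1.0, 0.0, -0.0, 0.0]
contact_force: [0.2, -0.0, -1.8]
opening: 0.637
finger_force: 25.0
```

>>> carry_out(
  plan=[
    {"rot": [0, 0, 0], "xyz": [0, 0, 0.002], "grip": 120},
    {"rot": [0, 0, 0], "xyz": [0, 0, 0.003], "grip": 120},
    {"rot": [0, 0, 0], "xyz": [0, 0, 0.003], "grip": 120},
  ],
)

```text
clock: 6.03
tool_pos: [0.521, 0.0581, 0.0581]
eef_rot: [1.0, 0.0, -0.0, -0.0]
contact_force: [0.3, 0.1, -1.6]
opening: 0.64
finger_force: 25.0
```

>>> carry_out(
  plan=[
    {"rot": [0, 0, 0], "xyz": [0, 0, 0.002], "grip": 120},
    {"rot": [0, 0, 0], "xyz": [0, 0, 0.003], "grip": 120},
    {"rot": [0, 0, 0], "xyz": [0, 0, 0.003], "grip": 120},
  ],
)

```text
clock: 6.28
tool_pos: [0.5213, 0.0581, 0.0556]
eef_rot: [1.0, 0.0, 0.0, -0.0]
contact_force: [0.5, 0.5, 2.8]
opening: 0.637
finger_force: 25.0
```

>>> carry_out(
  plan=[
    {"rot": [0, 0, 0], "xyz": [0, 0, 0], "grip": 30},
    {"rot": [0, 0, 0], "xyz": [0, 0, 0], "grip": 30},
    {"rot": [0, 0, 0], "xyz": [0, 0, 0], "grip": 30},
    {"rot": [0, 0, 0], "xyz": [0, 0, -0.02], "grip": 30},
    {"rot": [0, 0, 0], "xyz": [0, 0, -0.05], "grip": 30},
    {"rot": [0, 0, 0], "xyz": [0, 0, -0.05], "grip": 168},
    {"rot": [0, 0, 0], "xyz": [0, 0, -0.05], "grip": 168},
    {"rot": [0, 0, 0], "xyz": [0, 0, -0.05], "grip": 168},
  ],
)

```text
clock: 6.95
tool_pos: [0.5209, 0.0581, 0.105]
eef_rot: [1.0, 0.0, -0.0, -0.0]
contact_force: [-0.8, 0.3, -0.2]
opening: 0.676
finger_force: 0.0
```

Run:
```python
from h import *
s=r.get_state();print(s["tool_pos"],R.from_quat(s["eef_rot"]).as_matrix().round(4),s["contact_force"],s["opening"])
W=cam("wrist")
w=r.snapshot("wrist");a=r.snapshot("scene")
cv2.imwrite("pics/w5.png",w[:,:,::-1]);cv2.imwrite("pics/a5.png",a[:,:,::-1])
f=lambda i,x,y,w_,h:cv2.resize(i[y:y+h,x:x+w_],(400,400),interpolation=cv2.INTER_CUBIC)
cv2.imwrite("pics/m5.png",np.hstack([f(w,140,50,280,280),f(a,230,210,130,130)])[:,:,::-1])
print(proj(W,(.522,.058,.082)),proj(W,(.585,.058,.1)))
```

```text
[0.52086577 0.05814971 0.1050159 ] [[ 1.e+00  9.e-04 -0.e+00]
 [ 9.e-04 -1.e+00  1.e-04]
 [-0.e+00 -1.e-04 -1.e+00]] [-0.82591053  0.25596992 -0.1840158 ] 0.675754857560749
[282.79628896 258.56330859] [283.09404909 134.20593999]
```

View pics/m5.png

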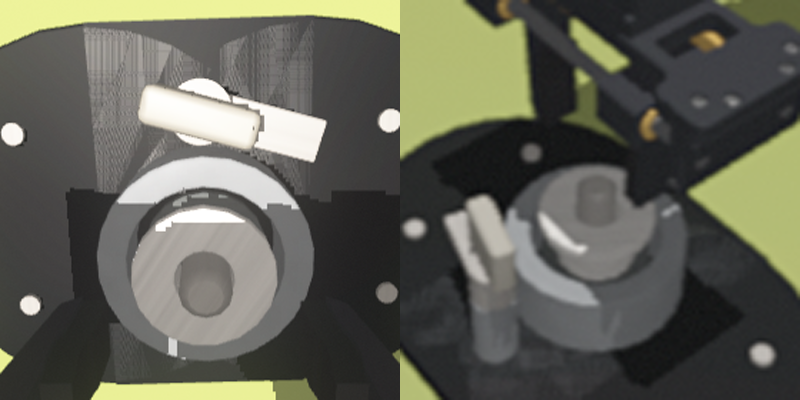

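The sleeve sits over the shaft with its flange standing above the rim. The clamp knob bar runs from about (148,105) to (260,130) in the crop, so the clamp is open by roughly 1.3 rad. Next I close to a 30 mm gap and push down.

>>> carry_out(
  plan=[
    {"rot": [0, 0, 0], "xyz": [0.001, 0, 0], "grip": 168},
    {"rot": [0, 0, 0], "xyz": [0.001, 0, 0], "grip": 168},
    {"rot": [0, 0, 0], "xyz": [0.001, 0, 0], "grip": 168},
    {"rot": [0, 0, 0], "xyz": [0.001, 0, 0], "grip": 168},
    {"rot": [0, 0, 0], "xyz": [0.001, 0, 0.015], "grip": 168},
    {"rot": [0, 0, 0], "xyz": [0.001, 0, 0.03], "grip": 168},
    {"rot": [0, 0, 0], "xyz": [0.001, 0, 0.03], "grip": 168},
  ],
)

```text
clock: 7.63
tool_pos: [0.5206, 0.0581, 0.0733]
eef_rot: [1.0, 0.001, -0.002, 0.0]
contact_force: [-0.1, -0.4, -0.6]
opening: 0.337
finger_force: 0.0
```

>>> carry_out(
  plan=[
    {"rot": [0, 0, 0], "xyz": [0, 0, 0.002], "grip": 168},
    {"rot": [0, 0, 0], "xyz": [0, 0, 0.004], "grip": 168},
    {"rot": [0, 0, 0], "xyz": [0, 0, 0.006], "grip": 168},
    {"rot": [0, 0, 0], "xyz": [0, 0, 0.008], "grip": 168},
    {"rot": [0, 0, 0], "xyz": [0, 0, 0.01], "grip": 168},
    {"rot": [0, 0, 0], "xyz": [0, 0, 0.012], "grip": 168},
    {"rot": [0, 0, 0], "xyz": [0, 0, 0.014], "grip": 168},
    {"rot": [0, 0, 0], "xyz": [0, 0, 0.015], "grip": 168},
  ],
)

```text
clock: 8.3
tool_pos: [0.5224, 0.0581, 0.0608]
eef_rot: [1.0, 0.0, 0.001, -0.0]
contact_force: [-1.6, 0.8, 6.3]
opening: 0.338
finger_force: 3.4
```

>>> carry_out(
  plan=[
    {"rot": [0, 0, 0], "xyz": [0, 0, 0.002], "grip": 168},
    {"rot": [0, 0, 0], "xyz": [0, 0, 0.004], "grip": 168},
    {"rot": [0, 0, 0], "xyz": [0, 0, 0.006], "grip": 168},
    {"rot": [0, 0, 0], "xyz": [0, 0, 0.008], "grip": 168},
    {"rot": [0, 0, 0], "xyz": [0, 0, 0.009], "grip": 168},
    {"rot": [0, 0, 0], "xyz": [0, 0, 0.009], "grip": 168},
  ],
)

```text
clock: 8.8
tool_pos: [0.5224, 0.0581, 0.0517]
eef_rot: [1.0, 0.0, 0.001, -0.0]
contact_force: [0.0, -0.5, 3.7]
opening: 0.343
finger_force: 1.9
```

>>> carry_out(
  plan=[
    {"rot": [0, 0, 0], "xyz": [0, 0, 0.001], "grip": 168},
    {"rot": [0, 0, 0], "xyz": [0, 0, 0.002], "grip": 168},
    {"rot": [0, 0, 0], "xyz": [0, 0, 0.003], "grip": 168},
    {"rot": [0, 0, 0], "xyz": [0, 0, 0.003], "grip": 168},
  ],
)

```text
clock: 9.13
tool_pos: [0.5225, 0.0581, 0.0503]
eef_rot: [1.0, 0.0, 0.001, -0.0]
contact_force: [-4.0, -0.4, 19.6]
opening: 0.336
finger_force: 10.1
```

>>> carry_out(
  plan=[
    {"rot": [0, 0, 0], "xyz": [0, 0, 0.001], "grip": 168},
    {"rot": [0, 0, 0], "xyz": [0, 0, 0.0015], "grip": 168},
    {"rot": [0, 0, 0], "xyz": [0, 0, 0.0015], "grip": 168},
  ],
)

```text
clock: 9.38
tool_pos: [0.5226, 0.0581, 0.0502]
eef_rot: [1.0, 0.0, 0.001, -0.0]
contact_force: [-5.4, 0.2, 33.7]
opening: 0.341
finger_force: 17.0
```

It is firmly bottomed: z does not move as the force rises. I retract and look at the knob.

>>> carry_out(
  plan=[
    {"rot": [0, 0, 0], "xyz": [0, 0, -0.02], "grip": 168},
    {"rot": [0, 0, 0], "xyz": [0, 0, -0.05], "grip": 168},
    {"rot": [0, 0, 0], "xyz": [0, 0, -0.09], "grip": 168},
    {"rot": [0, 0, 0], "xyz": [0, 0, -0.11], "grip": 168},
    {"rot": [0, 0, 0], "xyz": [0, 0, -0.11], "grip": 168},
    {"rot": [0, 0, 0], "xyz": [0, 0, -0.11], "grip": 168},
  ],
)

```text
clock: 9.88
tool_pos: [0.5227, 0.0582, 0.1577]
eef_rot: [1.0, 0.0, 0.001, -0.0]
contact_force: [0.3, -0.3, 0.0]
opening: 0.339
finger_force: 0.0
```

Run:
```python
from h import *
s=r.get_state();print(s["tool_pos"],R.from_quat(s["eef_rot"]).as_matrix().round(4),s["q"].round(2))
W=cam("wrist");w=r.snapshot("wrist");cv2.imwrite("pics/w6.png",w[:,:,::-1])
print(proj(W,(.522,.058,.082)),proj(W,(.585,.058,.1)))
for z in(.0565,.1):print(onplane(W,(280,120),z))
```

```text
[0.52271705 0.05824814 0.15771925] [[ 1.0e+00  1.0e-03  2.8e-03]
 [ 1.0e-03 -1.0e+00  5.0e-04]
 [ 2.8e-03 -5.0e-04 -1.0e+00]] [-0.29  0.69  0.14  1.96 -0.19  0.51 -1.58]
[282.97525551 228.42478024] [283.21620366 130.71061432]
[0.58925781 0.06010402 0.0565    ]
[0.5907076 0.0597696 0.1      ]
```

View pics/w6.png

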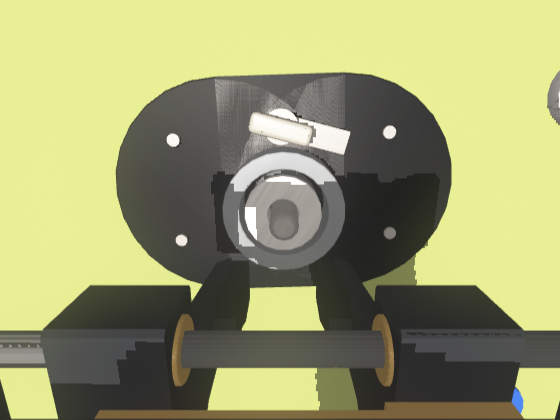

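The flange now sits level with the pot rim, centred near (284,212). The knob bar spans about (250,121) to (311,137), and the clamp finger's tip is near (347,142).

Run:
```python
from h import *
W=cam("wrist");w=cv2.imread("pics/w6.png")
c1=onplane(W,(250,120),.1005);c2=onplane(W,(311,134),.1005);k=(c1+c2)/2
tip=onplane(W,(347.5,141),.0605);sh=onplane(W,(284,222),.082)
print("ends",c1,c2,"mid",k,"len",np.linalg.norm(c1-c2),"tip",tip)
a=lambda v:np.degrees(np.arctan2(v[1],v[0]))
print("bar dir",a(c2-c1),"finger dir",a(tip-k),"len",np.linalg.norm((tip-k)[:2]),"dist to shaft",np.linalg.norm(k[:2]-[.522,.058]),"lock dir",a(np.array([.522,.058])-k[:2]))
# rivets at plate top .012
v=[onplane(W,p,.012) for p in((173,140),(181,240),(389,132),(390,233))];print("long axis",a(v[0]-v[2]),a(v[1]-v[3]),"centre",np.mean(v,0))
```

```text
ends [0.58960979 0.07597023 0.1005    ] [0.58225248 0.04277279 0.1005    ] mid [0.58593113 0.05937151 0.1005    ] len 0.03400294811702933 tip [0.57485567 0.01549092 0.0605    ]
bar dir -102.4960652601063 finger dir -104.16559746534031 len 0.04525673442223894 dist to shaft 0.0639458423447135 lock dir -178.77102690956391
long axis 92.18125065271393 92.15677194549328 centre [0.53195334 0.05793076 0.012     ]
```

>>> carry_out(
  plan=[
    {"rot": [0, 0, -0.12], "xyz": [0.02, 0, 0], "grip": 168},
    {"rot": [0, 0, -0.24], "xyz": [0.04, 0, 0], "grip": 168},
    {"rot": [0, 0, -0.36], "xyz": [0.063, -0.001, 0], "grip": 168},
    {"rot": [0, 0, -0.48], "xyz": [0.063, -0.001, 0], "grip": 168},
    {"rot": [0, 0, -0.6], "xyz": [0.063, -0.001, 0], "grip": 168},
    {"rot": [0, 0, -0.72], "xyz": [0.063, -0.001, 0], "grip": 168},
    {"rot": [0, 0, -0.84], "xyz": [0.063, -0.001, 0], "grip": 168},
    {"rot": [0, 0, -0.9], "xyz": [0.063, -0.001, 0], "grip": 168},
  ],
)

```text
clock: 10.6
tool_pos: [0.5837, 0.059, 0.1545]
eef_rot: [0.899, 0.438, -0.002, -0.001]
contact_force: [1.1, -0.6, -0.3]
opening: 0.339
finger_force: 0.0
```

>>> carry_out(
  plan=[
    {"rot": [0, 0, -0.12], "xyz": [0, 0, 0], "grip": 168},
    {"rot": [0, 0, -0.24], "xyz": [0, 0, 0], "grip": 168},
    {"rot": [0, 0, -0.36], "xyz": [0, 0, 0], "grip": 168},
    {"rot": [0, 0, -0.435], "xyz": [0, 0, 0], "grip": 168},
    {"rot": [0, 0, -0.435], "xyz": [0, 0, 0], "grip": 168},
    {"rot": [0, 0, -0.435], "xyz": [0, 0, 0], "grip": 168},
  ],
)

```text
clock: 11.1
tool_pos: [0.584, 0.059, 0.1551]
eef_rot: [0.786, 0.618, -0.001, -0.001]
contact_force: [-0.3, 0.1, 0.0]
opening: 0.339
finger_force: 0.0
```

Run:
```python
from h import *
s=r.get_state();M=R.from_quat(s["eef_rot"]).as_matrix();print(s["tool_pos"],M.round(4),s["q"].round(2))
print("tool x az",np.degrees(np.arctan2(M[1,0],M[0,0])),"delta",M.T@(np.array([.586,.0594,.0695])-s["tool_pos"]))
W=cam("wrist");w=r.snapshot("wrist");print(proj(W,(.586,.0594,.1005)))
cv2.imwrite("pics/w7.png",w[:,:,::-1])
```

```text
[0.58402262 0.05899868 0.15509371] [[ 2.35e-01  9.72e-01 -3.10e-03]
 [ 9.72e-01 -2.35e-01  4.00e-04]
 [-4.00e-04 -3.10e-03 -1.00e+00]] [-0.05  0.75 -0.23  1.76  0.25  0.66 -0.65]
tool x az 76.4061195155685 delta [0.00088639 0.00209028 0.08558737]
[284.57183485 236.44477599]
```

View pics/w7.png

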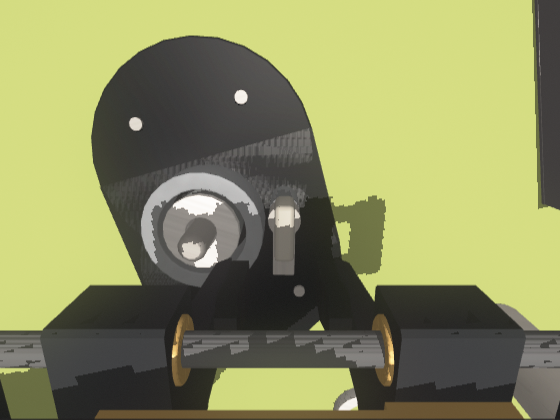

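The knob bar is upright in the image at column ~284, centred between the fingers and matching the predicted (285,236). I descend and grip.

>>> carry_out(
  plan=[
    {"rot": [0, 0, 0], "xyz": [0.001, 0.002, 0.02], "grip": 168},
    {"rot": [0, 0, 0], "xyz": [0.001, 0.002, 0.04], "grip": 168},
    {"rot": [0, 0, 0], "xyz": [0.001, 0.002, 0.06], "grip": 168},
    {"rot": [0, 0, 0], "xyz": [0.001, 0.002, 0.075], "grip": 168},
    {"rot": [0, 0, 0], "xyz": [0.001, 0.002, 0.084], "grip": 168},
    {"rot": [0, 0, 0], "xyz": [0.001, 0.002, 0.084], "grip": 168},
  ],
)

```text
clock: 11.65
tool_pos: [0.5857, 0.0596, 0.0706]
eef_rot: [0.785, 0.619, -0.002, -0.001]
contact_force: [-0.1, 0.2, 0.5]
opening: 0.341
finger_force: 0.0
```

>>> carry_out(
  plan=[
    {"rot": [0, 0, 0], "xyz": [0, 0, 0], "grip": 240},
    {"rot": [0, 0, 0], "xyz": [0, 0, 0], "grip": 240},
    {"rot": [0, 0, 0], "xyz": [0, 0, 0], "grip": 240},
    {"rot": [0, 0, 0], "xyz": [0, 0, 0], "grip": 240},
  ],
  squeeze=20,
)

```text
clock: 11.98
tool_pos: [0.5853, 0.0604, 0.0735]
eef_rot: [0.785, 0.619, -0.001, -0.001]
contact_force: [-5.0, 0.5, 2.0]
opening: 0.127
finger_force: 20.0
```

>>> carry_out(
  plan=[
    {"rot": [0, 0, 0.1], "xyz": [0, 0, 0], "grip": 240},
    {"rot": [0, 0, 0.2], "xyz": [0, 0, 0], "grip": 240},
    {"rot": [0, 0, 0.3], "xyz": [0, 0, 0], "grip": 240},
    {"rot": [0, 0, 0.4], "xyz": [0, 0, 0], "grip": 240},
    {"rot": [0, 0, 0.5], "xyz": [0, 0, 0], "grip": 240},
    {"rot": [0, 0, 0.6], "xyz": [0, 0, 0], "grip": 240},
  ],
)

```text
clock: 12.48
tool_pos: [0.5857, 0.0602, 0.0735]
eef_rot: [0.934, 0.358, -0.001, -0.001]
contact_force: [-3.1, 0.6, 1.4]
opening: 0.135
finger_force: 20.0
```

Run:
```python
from h import *
s=r.get_state();M=R.from_quat(s["eef_rot"]).as_matrix();print(s["tool_pos"],"az",np.degrees(np.arctan2(M[1,0],M[0,0])),s["contact_force"],s["moment"],s["opening"],s["finger_force"])
```

```text
[0.58570655 0.06016853 0.07347996] az 41.90920207106675 [-3.11720067  0.62804792  1.38916564] [0.17527672 0.86270465 0.0663781 ] 0.13474240651016242 19.996169647201896
```

>>> carry_out(
  plan=[
    {"rot": [0, 0, 0.1], "xyz": [0, 0, 0], "grip": 240},
    {"rot": [0, 0, 0.2], "xyz": [0, 0, 0], "grip": 240},
    {"rot": [0, 0, 0.3], "xyz": [0, 0, 0], "grip": 240},
    {"rot": [0, 0, 0.4], "xyz": [0, 0, 0], "grip": 240},
    {"rot": [0, 0, 0.5], "xyz": [0, 0, 0], "grip": 240},
    {"rot": [0, 0, 0.6], "xyz": [0, 0, 0], "grip": 240},
    {"rot": [0, 0, 0.67], "xyz": [0, 0, 0], "grip": 240},
    {"rot": [0, 0, 0.67], "xyz": [0, 0, 0], "grip": 240},
  ],
)

```text
clock: 13.15
tool_pos: [0.586, 0.0597, 0.0735]
eef_rot: [0.999, 0.032, -0.001, -0.0]
contact_force: [-4.5, 0.3, 3.9]
opening: 0.134
finger_force: 20.0
```

Run:
```python
from h import *
s=r.get_state();M=R.from_quat(s["eef_rot"]).as_matrix();print(s["tool_pos"],"az",np.degrees(np.arctan2(M[1,0],M[0,0])),s["contact_force"],s["moment"],s["opening"],s["finger_force"])
```

```text
[0.58596145 0.05968499 0.07346692] az 3.6608511883215114 [-4.52444332  0.27090645  3.93004762] [ 0.0249601   0.93309195 -0.02538925] 0.1342251157973324 20.00116043491289
```

Close to the stop now, so I continue in small steps and watch the moment.

>>> carry_out(
  plan=[
    {"rot": [0, 0, 0.02], "xyz": [0, 0, 0], "grip": 240},
    {"rot": [0, 0, 0.04], "xyz": [0, 0, 0], "grip": 240},
    {"rot": [0, 0, 0.06], "xyz": [0, 0, 0], "grip": 240},
    {"rot": [0, 0, 0.06], "xyz": [0, 0, 0], "grip": 240},
  ],
)

```text
clock: 13.48
tool_pos: [0.5861, 0.0597, 0.0734]
eef_rot: [1.0, 0.004, -0.001, -0.0]
contact_force: [-5.6, 0.2, 6.2]
opening: 0.132
finger_force: 20.0
```

Run:
```python
from h import *
s=r.get_state();M=R.from_quat(s["eef_rot"]).as_matrix();print(s["tool_pos"],"az",np.degrees(np.arctan2(M[1,0],M[0,0])),s["contact_force"],s["moment"],s["opening"],s["finger_force"])
```

```text
[0.58607248 0.05965256 0.07342538] az 0.4296246275368668 [-5.61929905  0.23071158  6.16726534] [-0.05897695  1.21110883  0.34633588] 0.1321535995303179 20.000683679245412
```

The moment rose from about 0.06 to 0.35 N m, so it is at the stop. I release, lift and check.

>>> carry_out(
  plan=[
    {"rot": [0, 0, 0.04], "xyz": [0, 0, 0], "grip": 168},
    {"rot": [0, 0, 0.04], "xyz": [0, 0, 0], "grip": 168},
    {"rot": [0, 0, 0.04], "xyz": [0, 0, 0], "grip": 168},
    {"rot": [0, 0, 0.04], "xyz": [0, 0, -0.02], "grip": 168},
    {"rot": [0, 0, 0.04], "xyz": [0, 0, -0.05], "grip": 168},
    {"rot": [0, 0, 0.04], "xyz": [-0.04, 0, -0.09], "grip": 168},
    {"rot": [0, 0, 0.04], "xyz": [-0.06, 0, -0.1], "grip": 168},
    {"rot": [0, 0, 0.04], "xyz": [-0.06, 0, -0.1], "grip": 168},
  ],
)

```text
clock: 14.15
tool_pos: [0.5235, 0.0591, 0.176]
eef_rot: [1.0, -0.017, -0.0, -0.0]
contact_force: [-0.4, 0.1, 0.1]
opening: 0.341
finger_force: 0.0
```

Run:
```python
from h import *
w=r.snapshot("wrist");a=r.snapshot("scene")
f=lambda i,x,y,w_,h:cv2.resize(i[y:y+h,x:x+w_],(400,400),interpolation=cv2.INTER_CUBIC)
cv2.imwrite("pics/m8.png",np.hstack([f(w,180,60,220,220),f(a,230,230,130,130)])[:,:,::-1])
s=r.get_state();print(s["tool_pos"],s["contact_force"])
```

```text
[0.52768685 0.05951668 0.1739204 ] [ 0.87114612 -0.20711985  0.34935828]
```

View pics/m8.png

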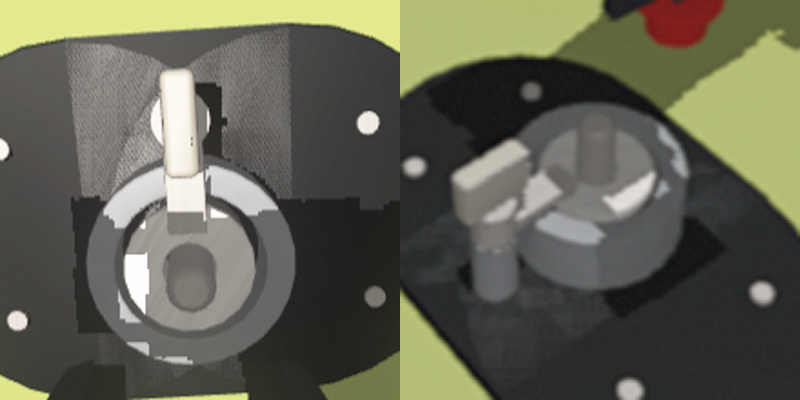

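The clamp finger, at crop (187,215), points straight at the shaft and lies over the flange. The flange is level with the rim and nothing touches the gripper, so I hand in.

```bash
python3 -c "
from plant import r
print(r.finish_job())"
```

```text
the job is handed in; nothing more can be done
None
```

The sleeve is on the shaft and pushed fully home, its flange level with the pot rim, the clamp finger is turned to its stop over the flange pointing at the shaft, and the job was handed in at about 14 s with no verdict returned.

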